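# Test the latching stop button of the pottery wheel

## Task

Test the pottery wheel's stop button, the black winged mushroom on the grey box: press the mushroom straight down until it latches, take your fingers off so that one sees it stay in, then push one of its wings sideways to twist it clockwise (seen from above) until it pops back up, and let it go. Only push with the fingers: do not pinch the mushroom or its wings, do not lift, tip or shift the loose box, and leave the pottery and tools around it alone.

Things in the scene. Friction and masses are not known exactly. Their poses are not given: they have to be found in the camera images.
- stop_box: grey cast stop box, 100 x 100 mm and 62 mm high (flat lid), 1.6 kg, standing loose on rubber feet; origin at the centre of its underside, z up. The mushroom stands on its vertical centre line; the two wings lie along the box's +y and -y when not twisted (the blanked cable entry is on the +x side, sticking out 14 mm)
- stop_press (a joint): how far the mushroom is pressed down, m: 0 = up, latches when pressed past 0.010 (then rests near 0.010 by itself), 0.012 = bottom stop. About 2 N starts it moving, about 5 N latches it. Untwisted only: it does not latch while held twisted. When released it springs up to 0
- stop_twist (a joint): how far the mushroom is twisted clockwise seen from above, rad: 0 = at rest, 1.0 = end stop. The latch lets go at about 0.55, whereupon the mushroom rises 10 mm. A return spring turns it back to 0 when let go; about 2 N on a wing turns it
- head_top (a point): centre of the mushroom's top; the mushroom is 48 mm across, 26 mm high, slightly domed; its top is 108 mm above the table when up and about 98 mm when latched. Its underside is 82 mm above the table when up, 72 mm when latched, so 10 mm above the box's lid when latched. This point moves with it
- wing_a (a point): a point in the middle of one wing (the one at the box's +y), 40 mm from the twist axis, at half the wing's height; turns and sinks with the mushroom. Each wing is a flat upright bar 12 mm thick and 16 mm high, and reaches radially from the mushroom to 52 mm from the axis; its upper edge is 8 mm above this point. Clockwise takes this wing towards the box's +x, so it is pushed on its -x face
- wing_b (a point): the same on the opposite wing (at the box's -y), which clockwise takes towards the box's -x, so it is pushed on its +x face
- cup_near: bisque clay cup without handle, 83 mm wide, 86 mm tall, origin at the centre of its underside; stands loose some 130 mm from the stop box; a bystander
- sanding_block: black sanding block, 46 x 74 x 27 mm, origin at the centre of its underside; lies loose some 120 mm from the stop box; a bystander
- rib: flat pear-wood potter's rib, 36 x 100 x 8 mm, origin at the centre of its underside; lies loose some 100 mm from the stop box; a bystander
- cup_far: another bisque cup, 83 mm wide, 84 mm tall, origin at the centre of its underside; a bystander
- pot: low bisque pot, 80 mm wide, 44 mm tall, origin at the centre of its underside; a bystander
Mind the look-alikes: they are no part of the job. What is shaped like the stop_box but blue is not meant.

How it is judged:
By the outcome, as a careful person would: the job done as asked, in the order asked, and still so for the second after the job is handed in, with the robot touching nothing.
It also fails if it takes over 40 s, if anything falls off the work surface, if the arm or the gripper's body presses on something with over 40 N, if the wrist force passes 120 N, or if a joint passes its speed limit or range.

## Robot

A 6-joint arm with a two-finger parallel gripper is mounted at the origin on a cart in front of the work surface, level with it; the furniture and walls round the work are solid. World frame = base frame: x ahead of the robot, y to its left, z up, the work surface at z = 0. Lengths are in mm, angles in rad, forces in N, time in s.
With the tool pointing down it reaches from about 350 to 975 mm from the base axis. Payload 7.1 kg.
Tool frame: the origin (TCP) lies at the very end of the fingers, on their centre line; the grasp point (between the pads) lies 19 mm behind it; z points along the fingers, y is the direction in which the jaws open and shut (so a half turn about z gives the same grasp; the last joint's range is limited). The gripper opens to 88 mm and grips with 3 to 60 N. Pads are 20 mm wide; open, the fingers measure 115 mm over their backs; the gripper's body (75 mm by 178 mm) begins 61 mm behind the grasp point.
Start: joints at [-1.341, 0.423, 1.63, -0, 1.089, -0.019], TCP at [153.92, -605.734, 222.675] pointing down, gripper open.
Joint ranges: [-3, 3], [-0.9, 2.11], [0.09, 2.58], [-1.31, 4.45], [0.11, 2.69], [-2.54, 2.54]. Speed limits (rad/s): [2.39, 2.39, 3.01, 3.14, 3.14, 3.14].

## Interface

Orientations are given as a rotation vector (axis times angle).
In Python, from workcell import monitor, vision, order, find_in, regions_of, place_of gives the robot as it stands. The module is installed in compiled form; this text tells all that it offers.
- The arm moves only by the tool carry_out, never from a script. Its argument "targets" is a list of rows, each a list of 3 entries, a list of its own where there are three numbers: the turn, a rotation vector about the world's x, y, z in degrees, then the shift along the world's x, y, z in mm, then the finger opening in mm, from 0 to 87.8. In form: [[[rx, ry, rz], [x, y, z], hand], ...]. A call has 1 to 10 rows; each row is the pose to reach, as a shift and turn from the pose commanded when the call began; what a row does not reach only later rows make up. A row lasts 1/12 s, in which the tool goes at most 41.7 mm and 7.16 degrees, less where a joint would pass 70% of its speed; a pose out of reach is approached as far as the arm can. A call with a gripper value outside its range is refused whole. The fingers move at their own pace and stop on an object; the grip force is fixed at half the most. Time passes only in rows, so rows that repeat a pose let the fingers close. It gives the time, the measured TCP pose, the force and the opening at its end, in the units of the state.
- monitor.get_obs(): the state, without advancing time (a new reading comes with each control period).
- vision.get_image(name): name is "side" or "top" or "wrist"; returns the picture (420x560x3 uint8, red, green, blue); there is no depth.
- vision.camera_model(name): a dict with "K" (3x3 intrinsics, pixels), "rvec" (rotation vector, rad) and "tvec" (3), from world to camera coordinates, as OpenCV has them. Camera axes: x right, y down, z forward; pixel columns grow to the right and rows downward; lengths in mm; the calibration is good to about 2 mm. The wrist camera is an equidistant fisheye: a pixel r from the principal point sees the ray r / f radians off the axis. A picture is of the moment at which its call begins: read the wrist's pose just before it. camera_model takes no time and is no camera call; for the wrist camera it gives the pose at the moment of the call.
- order.close_job(): hands the job in, once; it reports no verdict.
Trained networks look in the newest picture that a camera, given by its name, has taken for a name from the list of things; names that differ only in an ending like _2 or _b are one class to them, and where a whole thing is asked for, a point or a joint stands for the part that bears it (a point fixed in the world has none). Each returns a list of dicts, best first, with "confidence" (0 to 1); they miss things now and then, are a little off and sometimes report something else, mostly with a low value. They report only what shows in the picture. A call takes as long as a camera call. They do not tell look-alikes from the thing itself.
- find_in(query, camera): "point" ([x, y, z] in mm, in the coordinates of the camera as it stood for that picture, good to about 4 mm: the middle of the surface that is visible of it).
- regions_of(query, camera): "mask" (420x560 bool, what is visible of it).
- place_of(query, camera): "point" ([x, y, z] in mm, in the coordinates of the camera as it stood for that picture, good to about 4 mm: a listed point, or the origin of a listed thing).
The state is a dict: "t": time; "qpos": joint angles; "qvel": joint speeds; "joint_torque": joint torques, N m; "ee_pos": TCP position; "orientation": TCP orientation; "ft_force": force on the tool from outside, world axes, zero at the start; "moment": the same for the moment, N m; "width": finger opening in mm.
Only numpy, scipy, OpenCV 4.12 (cv2) and the standard library are available. Lean on these libraries where they do the work, as an engineer would, in place of code of your own. Each camera call takes 0.05 s, during which the arm holds its last target.

## Working session

There is one attempt and no reset: what is moved stays moved. The work goes in short steps, Python scripts to look and compute and a tool call to move; the robot and the scene stay as the last step left them, time stands still between calls to the robot, and variables do not carry over. Pictures are saved under pics/ and viewed, and the job is handed in when it is done.

Besides the shell and the picture viewer there is one more tool, called after ">>>" as name([rows], argument=value, ...), one row to a line, values as JSON. carry_out: Moves the arm, as the interface text tells. Its arguments: {"type":"object","properties":{"targets":{"type":"array","items":{"type":"array"}}},"required":["targets"]}

```bash
mkdir -p pics
cat > h.py <<'E'
import numpy as np, cv2
from workcell import monitor, vision, order, find_in, regions_of, place_of
def snap(name,fn):
    im=vision.get_image(name); cv2.imwrite('pics/'+fn,im[:,:,::-1]); return im
def c2w(name,p):
    m=vision.camera_model(name); R=cv2.Rodrigues(np.array(m['rvec'],float))[0]
    return R.T@(np.array(p,float)-np.array(m['tvec'],float).ravel())
E
python3 - <<'E'
from h import *
o=monitor.get_obs(); print(o)
for c in ['top','side']:
    snap(c,c+'0.png')
    for q in ['stop_box','head_top','wing_a','wing_b','cup_near','sanding_block','rib']:
        for r in place_of(q,c)[:4]: print(c,q,round(r['confidence'],2),c2w(c,r['point']).round(1))
E
```

```text
{'t': 0.0, 'qpos': array([-1.34098272e+00,  4.23860262e-01,  1.63069679e+00, -4.63426029e-05,
        1.08862013e+00, -1.89875136e-02]), 'qvel': array([ 1.65846801e-03,  3.97477362e-04, -2.38043926e-04, -7.59228927e-04,
       -1.28225484e-04, -4.60778611e-05]), 'joint_torque': array([ 1.70517782e-03, -5.44614959e+01, -2.73668164e+01,  6.44558505e-02,
        2.27422547e-02, -1.16561046e-04]), 'ee_pos': array([ 153.79121313, -605.19308417,  221.88691761]), 'orientation': array([-3.11575164e+00, -3.89647192e-01,  3.25833205e-04]), 'ft_force': array([ 0.13767745, -0.25020352, -0.45073563]), 'moment': array([ 0.01159055,  0.00751034, -0.00502237]), 'width': 88.0716055536054}
top stop_box 0.95 [ 5.969e+02  3.670e+01 -4.000e-01]
top stop_box 0.77 [375.7  91.7   4.1]
top stop_box 0.56 [ 4.841e+02 -1.826e+02  2.000e-01]
top head_top 0.66 [380.6  93.3 105.5]
top head_top 0.63 [ 480.9 -187.1  109.3]
top head_top 0.59 [600.2  36.7 104.7]
top wing_a 0.85 [340.7 107.   90. ]
top wing_a 0.84 [ 6.105e+02 -2.000e-01  8.550e+01]
top wing_a 0.73 [411.4  70.7  92.1]
top wing_a 0.72 [ 520.5 -188.2   90
[... 414 characters left out ...]
.1   -2.9]
side stop_box 0.63 [374.5  88.9  -6.3]
side stop_box 0.61 [594.2  38.3   3.6]
side head_top 0.68 [376.5  93.  105. ]
side head_top 0.65 [593.3  40.  107.2]
side head_top 0.47 [ 482.5 -183.4  105.6]
side wing_a 0.79 [585.9  75.1  88.5]
side wing_a 0.7 [ 522.9 -185.5   90.5]
side wing_a 0.7 [ 442.1 -178.    89.2]
side wing_a 0.69 [407.8  71.   90.2]
side wing_b 0.79 [585.9  75.1  88.5]
side wing_b 0.7 [ 522.9 -185.5   90.5]
side wing_b 0.7 [ 442.1 -178.    89.2]
side wing_b 0.69 [407.8  71.   90.2]
side cup_near 0.67 [7.158e+02 8.070e+01 5.000e-01]
side sanding_block 0.63 [605.  -99.1   2.1]
side sanding_block 0.59 [586.8  77.1  89.8]
side rib 0.73 [ 5.064e+02 -1.140e+01  4.000e-01]
```

View pics/top0.png

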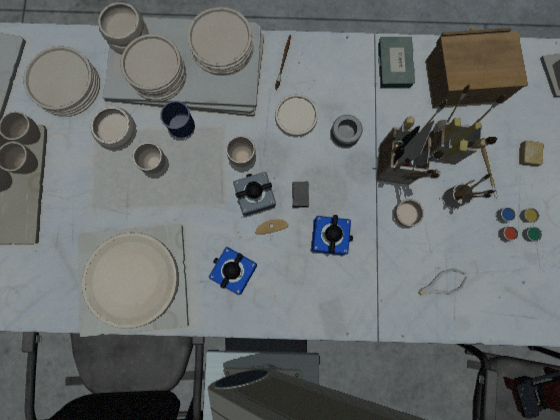

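View pics/side0.png

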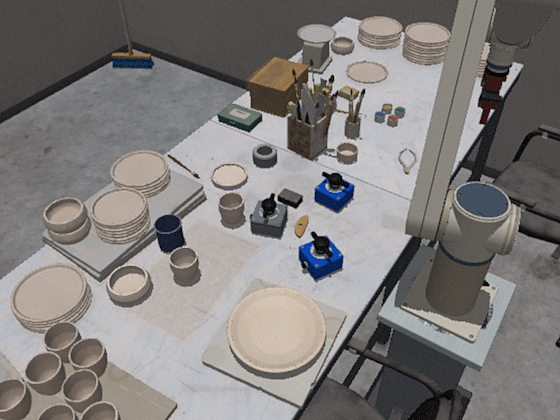

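The target is the grey box at about (597, 38), with its wings yawed about 18°; the two blue boxes are the look-alikes. I'll move over it with the fingers closed.

>>> carry_out([
  [[0, 0, 7], [20, 30, 0], 0],
  [[0, 0, 14], [40, 60, 0], 0],
  [[0, 0, 21], [60, 90, 0], 0],
  [[0, 0, 28], [80, 120, 0], 0],
  [[0, 0, 35], [105, 155, 0], 0],
  [[0, 0, 42], [130, 190, 0], 0],
  [[0, 0, 49], [155, 225, 0], 0],
  [[0, 0, 56], [180, 260, 0], 0],
  [[0, 0, 62], [205, 295, 0], 0],
  [[0, 0, 68], [225, 325, 0], 0],
])

```text
t: 1.63
ee_pos: [379.3, -280.1, 223.0]
orientation: [2.361, 2.072, 0.0]
ft_force: [1.5, -0.4, 0.5]
width: 24.6
```

>>> carry_out([
  [[0, 0, 3], [20, 30, 0], 0],
  [[0, 0, 6], [40, 60, 0], 0],
  [[0, 0, 9], [60, 90, 0], 0],
  [[0, 0, 12], [80, 120, 0], 0],
  [[0, 0, 15], [105, 155, 0], 0],
  [[0, 0, 18], [130, 190, 0], 0],
  [[0, 0, 21], [155, 225, 0], 0],
  [[0, 0, 24], [180, 260, 0], 0],
  [[0, 0, 26], [205, 295, 0], 0],
  [[0, 0, 26], [218, 319, 0], 0],
])

```text
t: 2.47
ee_pos: [598.1, 39.8, 222.9]
orientation: [1.837, 2.547, 0.001]
ft_force: [0.7, -0.5, 0.2]
width: 0.8
```

Run:
```python
from h import *
o=monitor.get_obs(); print(o)
c='wrist'
snap(c,c+'1.png')
for q in ['stop_box','head_top','wing_a']:
        for r in place_of(q,c)[:4]: print(c,q,round(r['confidence'],2),c2w(c,r['point']).round(1))
m=vision.camera_model(c); print(m)
t=vision.get_image('top'); cv2.imwrite('pics/top1.png',cv2.resize(t[150:230,200:310,::-1],None,fx=7,fy=7,interpolation=cv2.INTER_CUBIC))
for c in ['top','side']:
  vision.get_image(c)
  for q in ['stop_box','head_top','wing_a']:
        for r in place_of(q,c)[:5]: print(c,q,round(r['confidence'],2),c2w(c,r['point']).round(1))
```

```text
{'t': 2.4667, 'qpos': array([ 4.65955333e-02,  3.85048625e-01,  1.68902334e+00,  1.72409246e-04,
        1.06625706e+00, -2.74784877e-01]), 'qvel': array([ 0.57627678,  0.30923956, -0.46902697, -0.00583745,  0.17288709,
        0.62323635]), 'joint_torque': array([-1.92247219e+00, -5.35901964e+01, -2.44548655e+01,  1.90077717e-01,
       -4.21458890e-02, -1.12322576e+00]), 'ee_pos': array([598.08502299,  39.84799096, 222.8694803 ]), 'orientation': array([1.83697527e+00, 2.54744937e+00, 1.41991715e-03]), 'ft_force': array([ 0.74874945, -0.5499401 ,  0.16358187]), 'moment': array([-0.06014118, -0.08114737,  0.01105769]), 'width': 0.759438168243978}
wrist stop_box 0.76 [ 483.1 -183.     1.4]
wrist stop_box 0.61 [597.   38.    1.3]
wrist stop_box 0.58 [378.6  92.2  -0.9]
wrist stop_box 0.39 [7.155e+02 8.380e+01 3.000e-01]
wrist head_top 0.96 [ 481.1 -180.3  108.5]
wrist head_top 0.92 [596.2  42.7 107.8]
wrist head_top 0.85 [374.5  86.7 107.3]
wrist wing_a 0.98 [579.1  74.6  85.7]
wrist wing_a 0.95 [ 442.6 -178.5   89.7]
wrist wing_a 0.9 [ 517.  -184.9   89.6]
wrist wing_a 0.74 [404.6  73
[... 171 characters left out ...]
'rvec': array([-2.83901744, -0.45848569, -0.06109541]), 'tvec': array([-577.71734551, -177.37421375,  350.41383155])}
top stop_box 0.68 [ 486.5 -182.7    1.3]
top head_top 0.89 [ 481.  -187.3  109.9]
top wing_a 0.73 [ 438.8 -179.9   93. ]
top wing_a 0.66 [ 521.1 -189.3   90.3]
side stop_box 0.75 [ 482.8 -184.3   -2.2]
side stop_box 0.57 [374.7  87.8  -5.8]
side stop_box 0.56 [595.2  39.5  -2.8]
side head_top 0.73 [374.1  91.8 108.4]
side head_top 0.61 [593.6  38.9 110.5]
side head_top 0.49 [ 474.2 -185.1  106.4]
side wing_a 0.82 [337.2 107.8  90.4]
side wing_a 0.8 [404.4  73.8  91.1]
side wing_a 0.78 [588.5  75.   88. ]
side wing_a 0.69 [605.9  -3.2  88.8]
side wing_a 0.6 [605.4 -98.4   3. ]
```

View pics/wrist1.png

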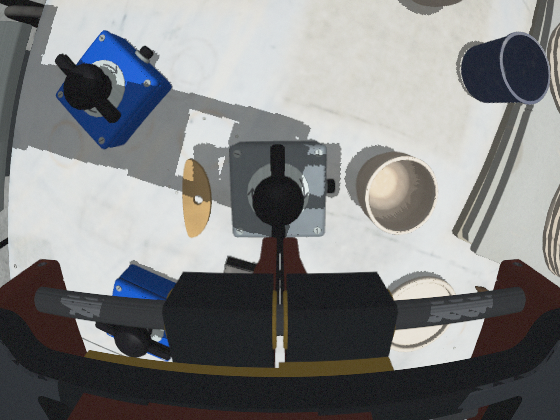

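The wrist picture shows the grey box centred at about px (279, 190), with the wing straight up to px (278, 147) and the cable entry to the right at (331, 186). I'll refine the centre and yaw from these pixels.

Run:
```python
from h import *
K=np.array([[325.192,0,279.499],[0,325.192,206.761],[0,0,1]])
R=cv2.Rodrigues(np.array([-2.83901744,-0.45848569,-0.06109541]))[0]; t=np.array([-577.71734551,-177.37421375,350.41383155])
C=-R.T@t
im=cv2.imread('pics/wrist1.png')
cv2.imwrite('pics/w1z.png',cv2.resize(im[130:245,215:345],None,fx=6,fy=5.2,interpolation=cv2.INTER_CUBIC))
def onz(u,v,z):
    d=np.array([u-K[0,2],v-K[1,2]])/K[0,0]; r=np.linalg.norm(d)
    ray=np.r_[d/r*np.sin(r),np.cos(r)]; w=R.T@ray; return (C+w*(z-C[2])/w[2])[:2].round(1)
print(C)
for n,u,v,z in [('tl',232,142,62),('tr',327,142,62),('bl',233,237,62),('br',326,237,62),('wingtip',278,147,98),('headL',252,199,98),('headR',304,199,98),('entry',331,186,40)]: print(n,onz(u,v,z))
```

```text
[573.13788197 107.78929772 384.58189232]
tl [535.  72.]
tr [624.7 101.8]
bl [564.3 -23.9]
br [658.5   7.4]
wingtip [579.4  84.2]
headL [571.7  32. ]
headR [616.7  46.9]
entry [648.7  57.7]
```

View pics/w1z.png

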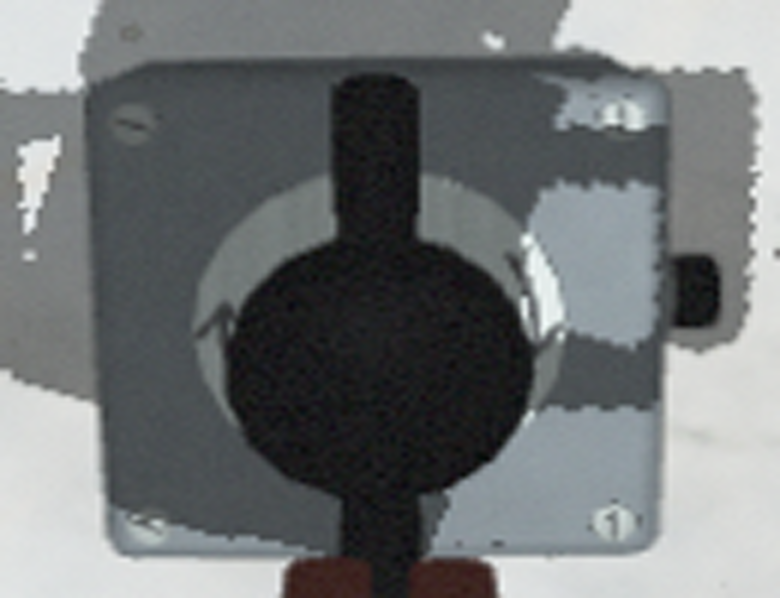

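>>> carry_out([
  [[0, 0, 0], [-1, 1, -36], 0],
  [[0, 0, 0], [-1, 1, -70], 0],
  [[0, 0, 0], [-1, 1, -95], 0],
  [[0, 0, 0], [-1, 1, -108], 0],
  [[0, 0, 0], [-1, 1, -108], 0],
  [[0, 0, 0], [-1, 1, -108], 0],
])

```text
t: 3.62
ee_pos: [595.4, 38.2, 114.8]
orientation: [-1.841, -2.545, 0.001]
ft_force: [-0.1, 0.5, -0.3]
width: 0.2
```

>>> carry_out([
  [[0, 0, 0], [0, 0, -3], 0],
  [[0, 0, 0], [0, 0, -5], 0],
  [[0, 0, 0], [0, 0, -7], 0],
  [[0, 0, 0], [0, 0, -9], 0],
  [[0, 0, 0], [0, 0, -11], 0],
  [[0, 0, 0], [0, 0, -11], 0],
])

```text
t: 4.12
ee_pos: [596.0, 38.3, 104.2]
orientation: [1.84, 2.545, 0.002]
ft_force: [1.1, -0.1, 4.1]
width: 0.3
```

Run:
```python
from h import *
o=monitor.get_obs(); print(o['t'],o['ee_pos'],o['ft_force'],o['width'])
s=snap('side','s2.png'); cv2.imwrite('pics/s2z.png',cv2.resize(s[170:250,220:340,::-1],None,fx=6,fy=6,interpolation=cv2.INTER_CUBIC))
```

```text
4.1167 [596.00599891  38.33727549 104.21678108] [ 1.07764953 -0.14196847  4.05339487] 0.3184543871064797
```

View pics/s2z.png

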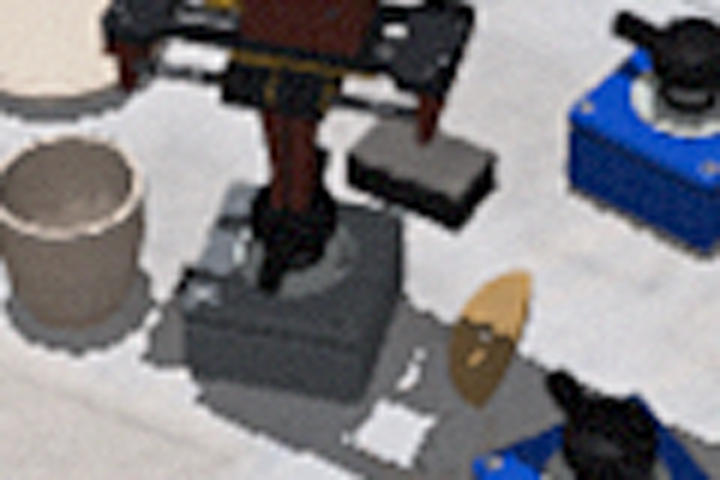

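The fingers are on the mushroom, about 4 mm in at 4 N. I'll keep pressing.

>>> carry_out([
  [[0, 0, 0], [0, 0, -2], 0],
  [[0, 0, 0], [0, 0, -4], 0],
  [[0, 0, 0], [0, 0, -6], 0],
  [[0, 0, 0], [0, 0, -6.5], 0],
  [[0, 0, 0], [0, 0, -6.5], 0],
])

```text
t: 4.58
ee_pos: [595.7, 38.4, 97.2]
orientation: [1.841, 2.545, 0.001]
ft_force: [1.7, -0.1, 4.6]
width: 0.4
```

>>> carry_out([
  [[0, 0, 0], [0, 0, -0.5], 0],
  [[0, 0, 0], [0, 0, -1], 0],
  [[0, 0, 0], [0, 0, -1], 0],
])

```text
t: 4.83
ee_pos: [595.6, 38.4, 96.3]
orientation: [1.841, 2.545, 0.001]
ft_force: [1.6, 0.9, 4.5]
width: 0.2
```

>>> carry_out([
  [[0, 0, 0], [0, 0, -0.5], 0],
  [[0, 0, 0], [0, 0, -1], 0],
  [[0, 0, 0], [0, 0, -1], 0],
])

```text
t: 5.08
ee_pos: [596.0, 38.4, 96.0]
orientation: [1.84, 2.545, 0.001]
ft_force: [0.4, -0.1, 11.1]
width: 0.4
```

The force rose to 11 N at 96.0 mm, so it's on the bottom stop. I'll lift off straight up and look.

>>> carry_out([
  [[0, 0, 0], [0, 0, 10], 0],
  [[0, 0, 0], [0, 0, 40], 0],
  [[0, 0, 0], [0, 0, 55], 0],
  [[0, 0, 0], [-20, 15, 55], 0],
  [[0, 0, 0], [-42, 30, 55], 0],
  [[0, 0, 0], [-42, 30, 55], 0],
  [[0, 0, 0], [-42, 30, 55], 0],
])

```text
t: 5.67
ee_pos: [551.5, 68.7, 149.9]
orientation: [-1.838, -2.545, 0.003]
ft_force: [0.1, 0.8, 0.9]
width: 0.4
```

Run:
```python
from h import *
o=monitor.get_obs(); print(o['t'],o['ee_pos'],o['ft_force'],o['width'])
s=snap('side','s3.png'); cv2.imwrite('pics/s3z.png',cv2.resize(s[170:250,220:340,::-1],None,fx=6,fy=6,interpolation=cv2.INTER_CUBIC))
for c in ['side','wrist']:
  snap(c,c+'3.png')
  for q in ['stop_box','head_top','wing_a']:
        for r in place_of(q,c)[:5]:
          p=c2w(c,r['point']).round(1)
          if np.hypot(p[0]-596,p[1]-39)<60: print(c,q,round(r['confidence'],2),p)
```

```text
5.6667 [551.52109672  68.71881499 149.9260007 ] [0.1418208  0.83247805 0.87186159] 0.3675858584631911
side stop_box 0.97 [ 5.92e+02  3.94e+01 -2.00e-01]
side head_top 0.5 [593.7  40.4  99.1]
side wing_a 0.63 [585.4  77.7  79.7]
wrist stop_box 0.64 [596.9  36.9   1. ]
wrist head_top 0.75 [594.   40.5 100. ]
wrist wing_a 0.79 [582.1  79.2  75.4]
```

View pics/s3z.png

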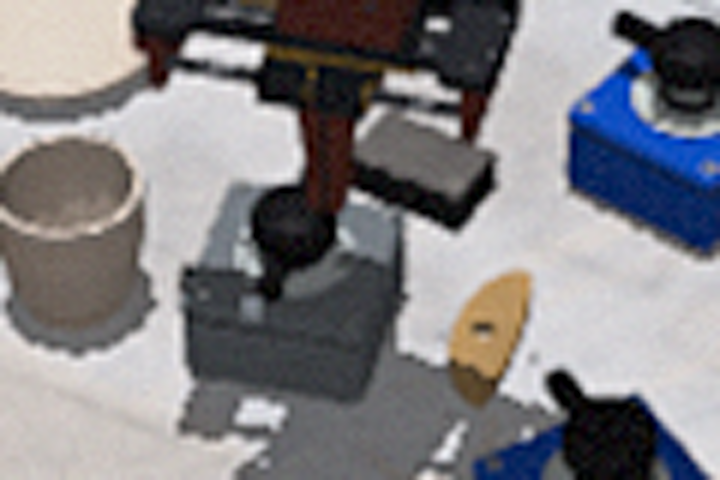

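View pics/wrist3.png

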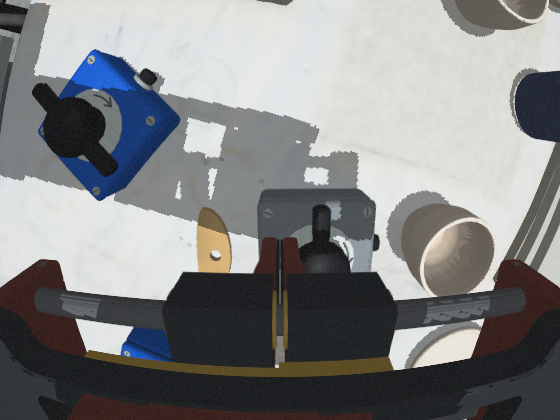

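It's latched: the networks put the head at about 99–100 mm and the wing at about 75–80 mm, and the box hasn't shifted. Next I'll lower the fingers beside wing_a, with the tip at 74 mm.

>>> carry_out([
  [[0, 0, 0], [0, 0, -30], 0],
  [[0, 0, 0], [0, 0, -60], 0],
  [[0, 0, 0], [0, 0, -76], 0],
  [[0, 0, 0], [0, 0, -76], 0],
  [[0, 0, 0], [0, 0, -76], 0],
])

```text
t: 6.53
ee_pos: [552.8, 68.2, 73.6]
orientation: [-1.84, -2.544, 0.002]
ft_force: [0.4, -0.6, 1.4]
width: 0.4
```

>>> carry_out([
  [[0, 0, 0], [5, 1.5, 0], 0],
  [[0, 0, 0], [10, 3, 0], 0],
  [[0, 0, -3.5], [12.4, 5, 0], 0],
  [[0, 0, -7], [14.5, 6.8, 0], 0],
  [[0, 0, -10.5], [16.9, 8.3, 0], 0],
  [[0, 0, -14], [19.3, 9.8, 0], 0],
  [[0, 0, -17.5], [21.9, 11, 0], 0],
  [[0, 0, -21], [24.4, 12.3, 0], 0],
])

```text
t: 7.2
ee_pos: [579.0, 80.9, 75.7]
orientation: [2.276, 2.163, 0.003]
ft_force: [-1.5, -1.2, 1.0]
width: 0.1
```

Run:
```python
from h import *
o=monitor.get_obs(); print(o['t'],o['ee_pos'],o['ft_force'],o['moment'],o['width'])
s=snap('side','s4.png'); cv2.imwrite('pics/s4z.png',cv2.resize(s[170:250,220:340,::-1],None,fx=6,fy=6,interpolation=cv2.INTER_CUBIC))
```

```text
7.2 [579.02892418  80.92270401  75.71592596] [-1.45836423 -1.21304655  0.9508637 ] [-0.18892724  0.16384905  0.01686673] 0.0887142069512671
```

View pics/s4z.png

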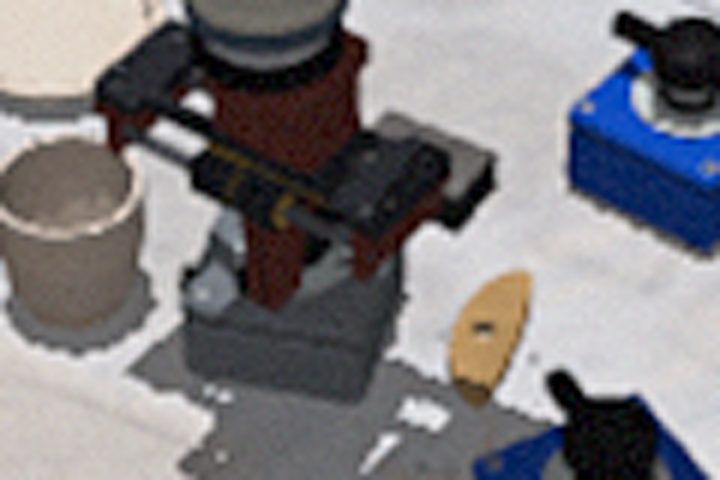

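>>> carry_out([
  [[0, 0, -3.5], [2.6, 1, 0], 0],
  [[0, 0, -7], [5.3, 1.8, 0], 0],
  [[0, 0, -10.5], [8, 2.4, 0], 0],
  [[0, 0, -14], [10.8, 3, 0], 0],
  [[0, 0, -17.5], [13.6, 3.3, 0], 0],
  [[0, 0, -19], [14.8, 3.4, 0], 0],
  [[0, 0, -19], [14.8, 3.4, 0], 0],
])

```text
t: 7.83
ee_pos: [593.6, 84.4, 75.4]
orientation: [2.6, 1.763, 0.003]
ft_force: [-1.5, 0.6, 1.5]
width: 0.4
```

Run:
```python
from h import *
o=monitor.get_obs(); print(o['t'],o['ee_pos'],o['ft_force'],o['moment'],o['width'])
for c in ['side','wrist']:
  s=snap(c,c+'5.png') 
  if c=='side': cv2.imwrite('pics/s5z.png',cv2.resize(s[170:250,220:340,::-1],None,fx=6,fy=6,interpolation=cv2.INTER_CUBIC))
  for q in ['stop_box','head_top','wing_a']:
        for r in place_of(q,c)[:5]:
          p=c2w(c,r['point']).round(1)
          if np.hypot(p[0]-596,p[1]-39)<60: print(c,q,round(r['confidence'],2),p)
```

```text
7.8333 [593.64107006  84.37651186  75.38477259] [-1.45936743  0.64495408  1.54662701] [ 0.06879645  0.09008528 -0.0024104 ] 0.38107949269749225
side stop_box 0.68 [598.3  39.2   1.7]
wrist stop_box 0.86 [595.   37.   -0.8]
wrist wing_a 0.95 [606.4  77.3  86.3]
wrist wing_a 0.68 [5.951e+02 3.900e+01 5.000e-01]
```

View pics/wrist5.png

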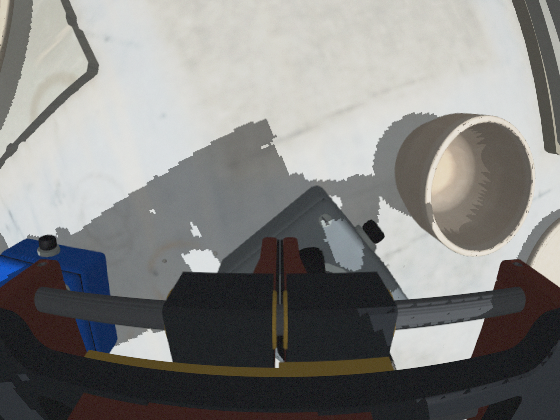

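View pics/s5z.png

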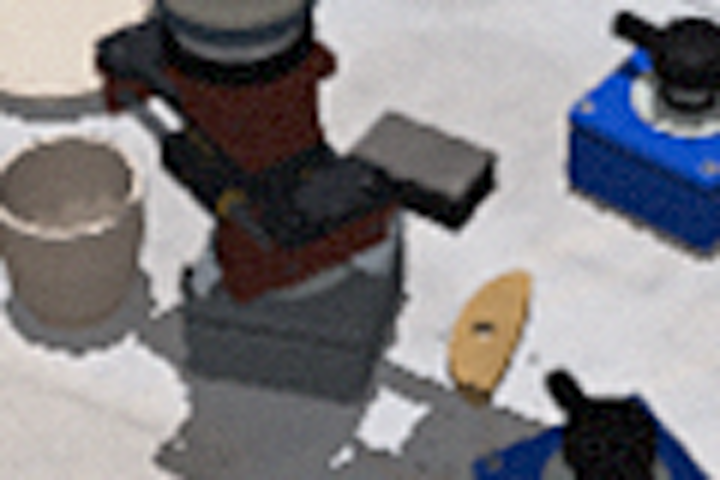

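The wing point is at about 34° (0.59 rad) and 86 mm, so it has probably popped. I'll push a few degrees further to be sure, then back off along the same arc.

>>> carry_out([
  [[0, 0, -3], [2.3, 0.1, 0], 0],
  [[0, 0, -6], [4.5, 0, 0], 0],
  [[0, 0, -6], [4.5, 0, 0], 0],
  [[0, 0, -6], [4.5, 0, 0], 0],
])

```text
t: 8.57
ee_pos: [597.0, 84.1, 74.1]
orientation: [-2.688, -1.626, -0.0]
ft_force: [-0.9, 1.6, 0.8]
width: 0.7
```

Run:
```python
from h import *
o=monitor.get_obs(); print(o['t'],o['ee_pos'],o['ft_force'],o['moment'],o['width'])
for c in ['wrist']:
  s=snap(c,c+'6.png') 
  for q in ['stop_box','head_top','wing_a']:
        for r in place_of(q,c)[:5]:
          p=c2w(c,r['point']).round(1)
          if np.hypot(p[0]-596,p[1]-39)<60: print(c,q,round(r['confidence'],2),p)
```

```text
8.5667 [596.99708545  84.11150059  74.11852372] [-0.9217288   1.62765247  0.78127375] [0.19715485 0.11065539 0.03268245] 0.6613541715412001
wrist stop_box 0.71 [598.1  39.4   2.3]
wrist wing_a 0.65 [612.1  79.7  85.1]
```

>>> carry_out([
  [[0, 0, 7], [-5.3, 0, 0], 0],
  [[0, 0, 14], [-10.9, -0.8, 0], 0],
  [[0, 0, 21], [-16.3, -2.3, 0], 0],
  [[0, 0, 28], [-21.5, -4.5, 0], 0],
  [[0, 0, 35], [-26.5, -7.2, 0], 0],
  [[0, 0, 42], [-32, -10.8, 0], 0],
  [[0, 0, 46], [-43.7, -15.7, 0], 0],
  [[0, 0, 46], [-50, -18, 0], 0],
  [[0, 0, 46], [-50, -18, 0], 0],
])

```text
t: 9.52
ee_pos: [545.5, 65.5, 74.0]
orientation: [-1.843, -2.543, 0.002]
ft_force: [0.6, 0.3, -0.2]
width: 0.2
```

>>> carry_out([
  [[0, 0, 0], [0, 0, 35], 0],
  [[0, 0, 0], [0, 0, 70], 0],
  [[0, 0, 0], [-20, 0, 100], 0],
  [[0, 0, 0], [-50, 0, 120], 0],
  [[0, 0, 0], [-80, 0, 120], 0],
  [[0, 0, 0], [-80, 0, 120], 0],
  [[0, 0, 0], [-80, 0, 120], 0],
])

```text
t: 10.1
ee_pos: [466.7, 66.2, 194.9]
orientation: [1.842, 2.544, 0.001]
ft_force: [0.5, -0.3, 0.5]
width: 0.6
```

Run:
```python
from h import *
o=monitor.get_obs(); print(o['t'],o['ee_pos'],o['ft_force'],o['moment'],o['width'])
for c in ['side','wrist','top']:
  s=snap(c,c+'7.png') 
  if c=='side': cv2.imwrite('pics/s7z.png',cv2.resize(s[170:250,220:340,::-1],None,fx=6,fy=6,interpolation=cv2.INTER_CUBIC))
  for q in ['stop_box','head_top','wing_a','cup_near','rib','sanding_block']:
        for r in place_of(q,c)[:5]:
          p=c2w(c,r['point']).round(1)
          if np.hypot(p[0]-596,p[1]-39)<150: print(c,q,round(r['confidence'],2),p)
```

```text
10.1 [466.69559978  66.16388293 194.88259415] [ 0.45121125 -0.26411964  0.47684124] [-0.00178088 -0.09933034  0.04613564] 0.6072743465945964
side stop_box 0.6 [592.2  37.5   1.2]
side head_top 0.8 [591.2  39.9 107.7]
side wing_a 0.65 [586.3  73.4  87. ]
side wing_a 0.6 [610.9  -3.6  89.1]
side cup_near 0.56 [716.2  83.    0. ]
side rib 0.72 [507.6  -9.4   2.7]
side rib 0.52 [7.159e+02 8.150e+01 3.000e-01]
side sanding_block 0.77 [ 6.039e+02 -9.680e+01  2.000e-01]
wrist stop_box 0.79 [596.3  36.2   3. ]
wrist head_top 0.65 [596.   38.4 107.8]
wrist wing_a 0.78 [582.5  81.5  86. ]
wrist wing_a 0.78 [608.2   1.9  92.9]
wrist cup_near 0.7 [718.5  81.5  -1.3]
wrist rib 0.78 [505.8 -12.1  -4. ]
wrist sanding_block 0.27 [594.5  40.1 109. ]
top stop_box 0.69 [596.6  34.8  -1.6]
top wing_a 0.5 [610.1   3.4  87.3]
top wing_a 0.41 [579.4  76.1  89.4]
top cup_near 0.59 [713.   79.1  -1.4]
top rib 0.75 [509.9 -11.2  -1.3]
top sanding_block 0.77 [606.  -94.    3.7]
```

View pics/s7z.png

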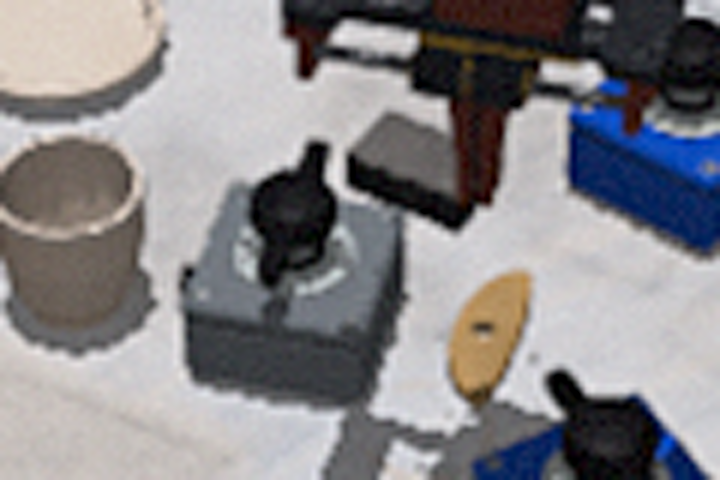

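View pics/wrist7.png

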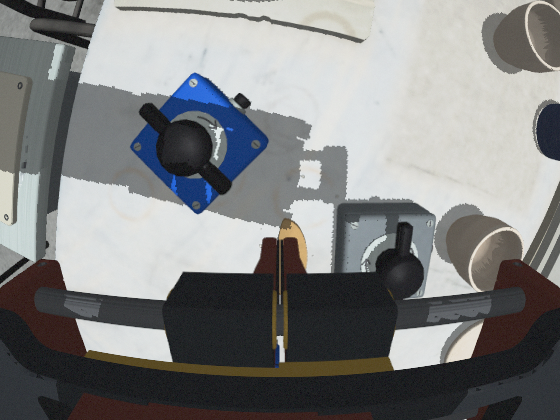

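The mushroom is up at about 107.8 mm, its wings are back at rest along the box, and the box and the bystanders are where they were. The robot is clear, so I'm handing in.

```bash
python3 -c "
from h import *
print(order.close_job())"
```

```text
the job is handed in; nothing more can be done
None
```

The stop button test is done and handed in; the clock stood at about 10 s of the allowed 40 s at the last check.

- **Press:** I pushed the grey box's mushroom straight down with closed fingers to its bottom stop, at 96 mm and about 11 N. I then lifted off, and it stayed latched: the side and wrist cameras put its top at about 99–100 mm.
- **Twist:** I pushed wing_a clockwise to roughly 0.7 rad with about 2 N, then backed off and moved clear.
- **Last checks:** The mushroom is up at about 107.8 mm, from the side and wrist cameras. The wings are back at rest and the wrist force is near zero. The box, near cup, rib and sanding block are where they started, to within the few mm the networks can tell.

While the wing was still held twisted, its measured height of 85–86 mm did not clearly show whether it had popped. The pictures after letting go settled that. The top camera did not report the head in the final look; the side and wrist cameras did, and agreed on its height.

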